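# Tuck a foot plate under the lapping leaf of a bonding jig and hold it down

## Robot

A 6-joint arm with a two-finger parallel gripper is mounted at the origin on the work surface. World frame = base frame: x ahead of the robot, y to its left, z up, the work surface at z = 0. Lengths are in m, angles in rad, forces in N, time in s.
With the tool pointing down it reaches from about 0.35 to 0.925 m from the base axis. Payload 6.4 kg.
Tool frame: the origin (TCP) lies at the very end of the fingers, on their centre line; the grasp point (between the pads) lies 19 mm behind it; z points along the fingers, y is the line along which they close (so a half turn about z gives the same grasp; the last joint's range is limited). The gripper opens to 85 mm and grips with 20 to 120 N. Pads are 22 mm wide; open, the fingers measure 114 mm over their backs; the gripper's body (76 mm by 85 mm) begins 54 mm behind the grasp point. The pads swing forward as they close: fully open they stand 13 mm farther back than shut.
Start: joints at [1.046, 0.245, 1.558, -0, 1.339, -0.174], TCP at [0.223, 0.61, 0.231] pointing down, gripper open.
Joint ranges: [-3.13, 3.13], [-1.02, 2.26], [0.13, 2.54], [-0.95, 4.09], [0.21, 2.88], [-2.74, 2.74]. Speed limits (rad/s): [2.57, 2.57, 3.14, 3.14, 3.14, 3.14].

## Interface

Orientations are given as a unit quaternion [w, x, y, z].
In Python, from plant import manip, vision gives the robot as it stands.
- The arm moves only by the tool step_arm, never from a script. Its argument "commands" is a list of rows, each a list of 7 numbers: the shift along the tool's x, y, z in m, then the turn, a rotation vector about the tool's x, y, z in units of 6 degrees (1.0 is 6 degrees), then the finger opening in m, from 0 to 0.0854. In form: [[x, y, z, wx, wy, wz, jaw], ...]. A call has 1 to 10 rows; each row shifts and turns the commanded pose from where the row before left it, along the tool's axes as they then stand; what a row does not reach is not made up. A row lasts 1/12 s, in which the tool goes at most 41.7 mm and 7.16 degrees, less where a joint would pass 70% of its speed; a pose out of reach is approached as far as the arm can. A call with a gripper value outside its range is refused whole. The fingers move at their own pace and stop on an object; "squeeze" is the grip in N (left out, the last holds). Time passes only in rows, so rows that do not move let the fingers close. It gives the time, the measured TCP pose, the force, the opening and the grip force at its end, in the units of the state.
- manip.get_obs(): the state, without advancing time (a new reading comes with each control period).
- vision.read_camera(name): name is "scene" or "top" or "wrist"; returns a dict with "frame" (480x640x3 uint8, red, green, blue), "mtx" (3x3 intrinsics, pixels), "extrinsics" (4x4, takes a point from camera to world coordinates). Camera axes: x right, y up, looking along -z (the intrinsics and any distortion apply to the point x, -y, -z); pixel columns grow to the right and rows downward; lengths in m; the calibration is good to about 2 mm. A picture is of the moment at which its call begins. There is no depth.
- manip.sign_off(): hands the job in; it is judged then, once.
The state is a dict: "clock": time; "joints": joint angles; "joint_vel": joint speeds; "joint_torque": joint torques, N m; "ee_pos": TCP position; "ee_rot": TCP orientation; "ft_force": force on the tool from outside, world axes, zero at the start; "moment": the same for the moment, N m; "opening": finger opening in m; "grip_force": force on a finger pad.
Only numpy, scipy, OpenCV 4.12 (cv2) and the standard library are available. Lean on these libraries where they do the work, as an engineer would, in place of code of your own. Each camera call takes 0.05 s, during which the arm holds its last target. There are 200 camera calls.

## Task

Pick up the wider of the two white plates by its upright lug, lay it flat on the jig's grey bed between the side rails, just in front of the hinged steel leaf and with its overhanging flat end towards the leaf, then slide that end in under the leaf, without lifting the leaf, until it is fully home against the stop. Press the plate flat so that the sprung bed sinks about half of its 12 mm travel, touching only the plate, and finish while holding it pressed like that. Leave the narrower plate, the tube stand and the black control puck where they are.

Things in the scene. Friction and masses are not known exactly. Their poses are not given: they have to be found in the camera images.
- plate: The wider white plate (the one to use), loose on the bench, about 0.2 kg: flat flange 110 mm along its x, 120 mm along its y, 4 mm thick. Origin: centre of the flange's underside, z up. Its upright lug spans x = -40 to +8 mm, y = -6 to +6 mm, top 44 mm above the underside. The +x end, 47 mm of bare flange beyond the lug, is the end to tuck.
- plate_lug (a point): Point in the middle of the wider plate's lug, 16 mm behind the plate's origin (-x) and 32 mm above its underside; the lug is 12 mm thick across the plate's y.
- jig: Fixed aluminium jig, 180 mm wide; origin on the bench, z up, +x roughly away from the robot; spans x = -155 to +105 mm. Two rails along x: inner faces at y = -66 and +66 mm, tops 47 mm above the bench. Between them the grey bed, x = -145 to +33 mm, top 40 mm above the bench when up; near (-x) end open. The steel leaf lies over the far part.
- stop (a point): Middle of the stop, an upright face across the jig under the leaf (jig x = +35 mm, y = 0, 40 mm above the bench, the level of the raised bed's top). With the plate home against it the plate's origin is at jig x = -20 mm, y = 0, and 35 mm of the plate is under the leaf.
- leaf_edge (a point): Middle of the leaf's near edge (jig x = 0, 51 mm above the bench when shut; rises if the leaf is lifted). The edge strip is bent up as a lead-in, from 47 mm to about 57 mm above the bench; the rest of the leaf's underside is level at 47 mm, 7 mm above the raised bed.
- leaf (a joint): Angle of the hinged leaf (rad), 0 = shut, growing as its near edge is lifted; hinge at jig x = +75 mm, so 0.05 rad is about 4 mm at the edge. Leaf 150 mm wide, 0.2 kg, falls shut by itself.
- bed (a joint): How far the sprung bed is pressed down (m), 0 = up, 0.012 = on its bottom stop. It stays level. It begins to move at about 4 N total load (so the plate's weight alone does not move it) and takes 1 N more per mm: about 10 N at 6 mm.
- narrow_plate: The narrower white plate, leave alone: same shape and lug but only 80 mm along its y. Origin: centre of underside.
- stand: White tube stand, leave alone: 110 x 110 mm base plate with a slightly leaning 32 mm tube, 180 mm tall. Origin: centre of underside.
- puck: Black round control puck, leave alone: 76 mm across, 38 mm tall. Origin: centre of underside.
Mind the look-alikes: they are no part of the job. What is shaped like the plate but pink or purple is not meant.

How it is judged:
By the outcome, as a careful person would: the job done as asked, in the order asked, and still so for the second after the job is handed in, while the arm keeps its last pose, push and grip.
It also fails if it takes over 42 s, if anything falls off the work surface, if the arm or the gripper's body presses on something with over 40 N, if the wrist force passes 120 N, or if a joint passes its speed limit or range.

## Working session

There is one attempt and no reset: what is moved stays moved. The work goes in short steps, Python scripts to look and compute and a tool call to move; the robot and the scene stay as the last step left them, time stands still between calls to the robot, and variables do not carry over. Pictures are saved under pics/ and viewed, at most 10 in all, crops included, and the job is handed in when it is done.

Besides the shell and the picture viewer there is one more tool, called after ">>>" by a JSON object that holds its "name" and its "arguments". step_arm: Moves the arm, as the interface text tells. Its arguments: {"type":"object","properties":{"commands":{"type":"array","items":{"type":"array","items":{"type":"number"}}},"squeeze":{"type":"number"}},"required":["commands"]}

```bash
mkdir -p pics; ls
cat > h.py <<'E'
import numpy as np, cv2
from plant import manip, vision
def cam(n):
    r=vision.read_camera(n); return r["frame"],np.array(r["mtx"]),np.array(r["extrinsics"]),r
def ray(K,E,uv,z):
    d=np.linalg.inv(K)@np.array([uv[0],uv[1],1.]); d=E[:3,:3]@np.array([d[0],-d[1],-d[2]])
    o=E[:3,3]; return o+d*(z-o[2])/d[2]
def proj(K,E,p):
    c=np.linalg.inv(E)@np.append(p,1); q=K@np.array([c[0],-c[1],-c[2]]); return q[:2]/q[2]
E
python3 - <<'E'
from h import *
for n in("scene","top"):
    f,K,X,r=cam(n); cv2.imwrite(f"pics/{n}0.png",f[:,:,::-1]); np.savez(f"{n}0.npz",f=f,K=K,E=X); print(n,r.keys(),K.round(1).tolist(),X.round(3).tolist())
o=manip.get_obs(); print(o)
E
```

```text
pics
scene dict_keys(['frame', 'mtx', 'extrinsics']) [[528.1, 0.0, 311.3], [0.0, 528.1, 232.5], [0.0, 0.0, 1.0]] [[-0.71, -0.58, 0.398, 0.975], [0.704, -0.586, 0.401, 0.42], [0.001, 0.565, 0.825, 0.914], [0.0, 0.0, 0.0, 1.0]]
top dict_keys(['frame', 'mtx', 'extrinsics']) [[450.8, 0.0, 323.2], [0.0, 450.8, 238.0], [0.0, 0.0, 1.0]] [[-0.019, 0.987, -0.16, 0.421], [-1.0, -0.018, 0.009, 0.012], [0.006, 0.161, 0.987, 1.015], [0.0, 0.0, 0.0, 1.0]]
{'clock': 0.1, 'joints': array([ 1.04591350e+00,  2.45735962e-01,  1.55889650e+00, -3.03468673e-05,
        1.33870899e+00, -1.74130651e-01]), 'joint_vel': array([-5.02042154e-05, -1.39111922e-03, -3.82045670e-03, -1.12550145e-03,
       -2.93134434e-05,  3.08067833e-04]), 'joint_torque': array([-9.76974661e-04, -4.30673826e+01, -3.27126753e+01, -1.48823201e-04,
        2.85469767e-03,  5.45940466e-07]), 'ee_pos': array([0.22310594, 0.60997292, 0.23029345]), 'ee_rot': array([-2.85552672e-04,  1.74474953e-01,  9.84661224e-01, -8.26588094e-04]), 'ft_force': array([ 0.11792249, -0.15799609, -0.89405216]), 'moment': array([ 0.02072229,  0.00539307, -0.00530365]), 'grip_force': 0.0, 'opening': 0.085131836649389}
```

View pics/top0.png

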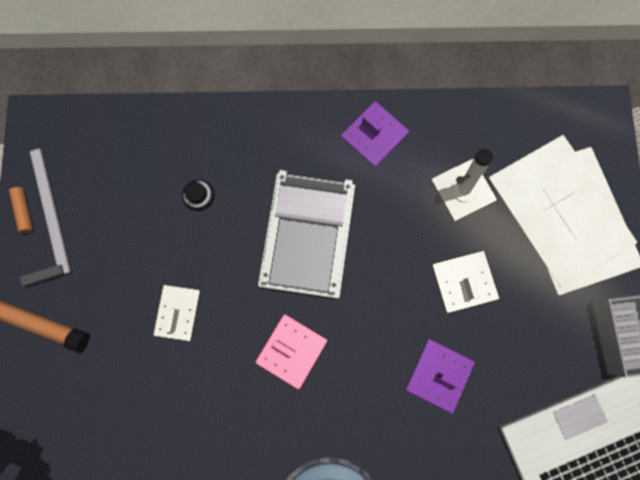

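View pics/scene0.png

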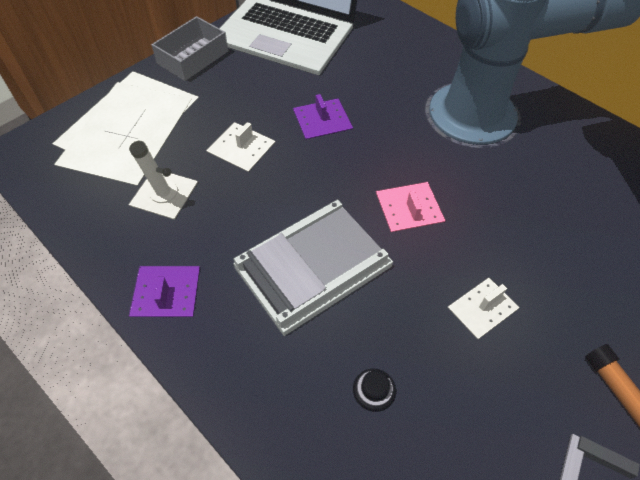

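The top view shows these candidates:
- White plate with lug at (466,282), which looks about square and wide.
- White plate at (177,313), which is narrower.
- Stand base at (465,190).
- Paper at (570,215).
- Pink and purple look-alikes at (291,352), (440,376) and (375,133).

I choose the one at (466,282) and will check it in a crop.

```bash
cat > m.py <<'E'
from h import *
def quad(f,K,E,c,z,th=150,r=48):
    g=f.astype(int); m=((g.min(2)>th)&(g.max(2)-g.min(2)<45)).astype(np.uint8)
    w=np.zeros_like(m); w[c[1]-r:c[1]+r,c[0]-r:c[0]+r]=1
    cs,_=cv2.findContours(m*w,0,2); k=max(cs,key=cv2.contourArea)
    return k
E
python3 - <<'E'
from m import *
out=[]
for n,cs in(("top",[(466,282),(177,313)]),("scene",[(241,146),(484,307)])):
    d=np.load(n+"0.npz"); f,K,E=d["f"],d["K"],d["E"]
    for c in cs:
        k=quad(f,K,E,c,.004); p=np.array([ray(K,E,q,.004)[:2] for q in k[:,0]],np.float32)
        r=cv2.minAreaRect(p); print(n,c,cv2.contourArea(k),np.round(r[0],4),np.round(r[1],4),round(r[2],2), np.round(cv2.boxPoints(r),3).tolist())
        out.append(cv2.resize(f[c[1]-50:c[1]+50,c[0]-50:c[0]+50],(300,300),interpolation=cv2.INTER_CUBIC))
d=np.load("top0.npz"); out[3]=cv2.resize(d["f"][160:310,235:385],(300,300),interpolation=cv2.INTER_CUBIC)
im=np.vstack([np.hstack(out[:2]),np.hstack(out[2:])]); cv2.imwrite("pics/crop.png",im[:,:,::-1])
E
```

```text
top (466, 282) 2609.0 [ 0.4816 -0.3143] [0.1119 0.1217] 13.64 [[0.4129999876022339, -0.2680000066757202], [0.44200000166893005, -0.3869999945163727], [0.550000011920929, -0.36000001430511475], [0.5220000147819519, -0.24199999868869781]]
top (177, 313) 1792.0 [0.4251 0.3304] [0.0813 0.111 ] 80.58 [[0.36399999260902405, 0.29899999499320984], [0.4729999899864197, 0.2809999883174896], [0.4869999885559082, 0.3610000014305115], [0.37700000405311584, 0.3799999952316284]]
scene (241, 146) 1468.5 [ 0.4715 -0.3176] [0.1265 0.1201] 13.31 [[0.3959999978542328, -0.27399998903274536], [0.42399999499320984, -0.39100000262260437], [0.546999990940094, -0.3619999885559082], [0.5189999938011169, -0.24500000476837158]]
scene (484, 307) 1930.0 [0.4188 0.3304] [0.0803 0.1213] 80.59 [[0.35199999809265137, 0.3009999990463257], [0.47200000286102295, 0.2809999883174896], [0.48500001430511475, 0.36000001430511475], [0.36500000953674316, 0.3799999952316284]]
```

View pics/crop.png

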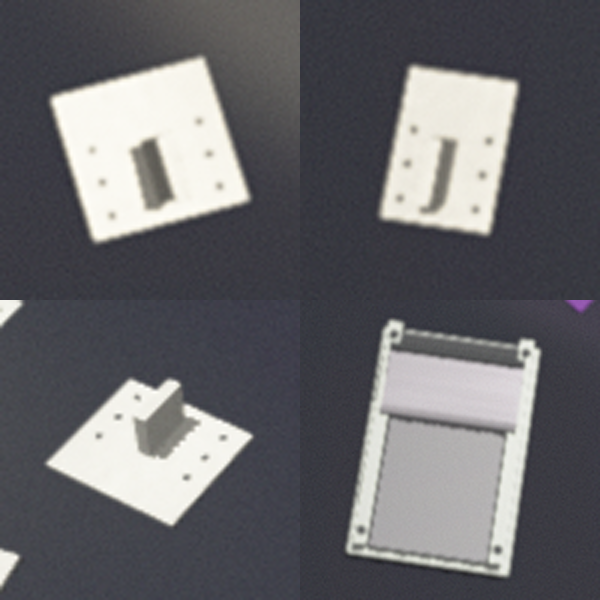

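The crop confirms it. The plate at (466,282) measures 112×122 mm, so it is the wide one, and its bare end points up in the image (world +x, yaw about 13.6°). The other measures 81×111 mm. The jig's leaf is on the far side.

```bash
cat >> h.py <<'E'
from scipy.spatial.transform import Rotation as R
def go(p,yaw,obs=None):
    o=obs or manip.get_obs(); q=o["ee_rot"]; r=R.from_quat([q[1],q[2],q[3],q[0]])
    y=np.radians(yaw); T=np.array([[np.cos(y),np.sin(y),0],[np.sin(y),-np.cos(y),0],[0,0,-1]])
    rv=(r.inv()*R.from_matrix(T)).as_rotvec(degrees=True)/6
    x=r.as_matrix()[:,0]
    print("t",o["clock"].round(2) if hasattr(o["clock"],"round") else o["clock"],"pos",np.round(o["ee_pos"],4),"yaw",np.degrees(np.arctan2(x[1],x[0])).round(2),"tilt",np.round(r.as_matrix()[:,2],4),"F",np.round(o["ft_force"],2))
    print(" shift now-frame",np.round(r.as_matrix().T@(np.array(p)-o["ee_pos"]),4)," target-frame",np.round(T.T@(np.array(p)-o["ee_pos"]),4)," turn6",np.round(rv,3))
E
python3 - <<'E'
from h import *
d=np.load("top0.npz"); f,K,E=d["f"],d["K"],d["E"]; g=f.astype(int)
m=((g.min(2)>120)).astype(np.uint8); w=np.zeros_like(m); w[165:305,250:360]=1
k=np.vstack([c for c in cv2.findContours(m*w,0,2)[0] if cv2.contourArea(c)>30])
p=np.array([ray(K,E,q,.047)[:2] for q in k[:,0]],np.float32); r=cv2.minAreaRect(p); print(r,cv2.boxPoints(r).round(4).tolist())
# bed: grey region
b=((g.min(2)>130)&(g.max(2)<190)).astype(np.uint8)*w; b=cv2.morphologyEx(b,cv2.MORPH_OPEN,np.ones((5,5)))
for k in cv2.findContours(b,0,2)[0]:
    if cv2.contourArea(k)>500:
        p=np.array([ray(K,E,q,.040)[:2] for q in k[:,0]],np.float32); r=cv2.minAreaRect(p); print("bed",np.round(r[0],4),np.round(r[1],4),r[2],cv2.boxPoints(r).round(4).tolist())
# scene
d=np.load("scene0.npz"); f,K,E=d["f"],d["K"],d["E"]
go([.40,.20,.231],13.6); go([.466,-.318,.15],13.6)
E
```

```text
((0.5919801592826843, 0.03683692216873169), (0.17737121880054474, 0.262765109539032), 80.5326919555664) [[0.44780001044273376, -0.028999999165534973], [0.7070000171661377, -0.0723000019788742], [0.7361999750137329, 0.10270000249147415], [0.47699999809265137, 0.14589999616146088]]
bed [0.5437 0.046 ] [0.1324 0.1419] 80.60047149658203 [[0.4629000127315521, -0.007699999958276749], [0.6029000282287598, -0.030899999663233757], [0.6244999766349792, 0.09969999641180038], [0.4846000075340271, 0.12290000170469284]]
t 0.1 pos [0.2231 0.61   0.2303] yaw 159.9 tilt [-9.0e-04 -1.5e-03 -1.0e+00] F [ 0.12 -0.16 -0.89]
 shift now-frame [-3.070e-01 -3.242e-01 -2.000e-04]  target-frame [ 0.0755  0.4401 -0.0007]  turn6 [-1.0000e-02  2.0000e-02  2.4384e+01]
t 0.1 pos [0.2231 0.61   0.2303] yaw 159.9 tilt [-9.0e-04 -1.5e-03 -1.0e+00] F [ 0.12 -0.16 -0.89]
 shift now-frame [-0.547  -0.7879  0.0815]  target-frame [0.0179 0.9591 0.0803]  turn6 [-1.0000e-02  2.0000e-02  2.4384e+01]
```

>>> {"name": "step_arm", "arguments": {"commands": [[0,0,0,0,0,1.1,0.085],[0,0,0,0,0,1.1,0.085],[0,0,0,0,0,1.1,0.085],[0,0,0,0,0,1.1,0.085],[0,0,0,0,0,1.1,0.085],[0,0,0,0,0,1.1,0.085],[0,0,0,0,0,1.1,0.085],[0,0,0,0,0,1.1,0.085],[0,0,0,0,0,1.1,0.085],[0,0,0,0,0,1.1,0.085]]}}

```text
clock: 0.93
ee_pos: [0.2232, 0.6101, 0.2306]
ee_rot: [0.0, 0.685, 0.729, -0.001]
ft_force: [0.1, -0.4, 0.1]
opening: 0.0852
grip_force: 0.0
```

>>> {"name": "step_arm", "arguments": {"commands": [[0,0,0,0,0,1.1,0.085],[0,0,0,0,0,1.1,0.085],[0,0,0,0,0,1.1,0.085],[0,0,0,0,0,1.1,0.085],[0,0,0,0,0,1.1,0.085],[0,0,0,0,0,1.1,0.085],[0,0,0,0,0,1.1,0.085],[0,0,0,0,0,1.1,0.085],[0,0,0,0,0,1.1,0.085],[0,0,0,0,0,1.1,0.085]]}}

```text
clock: 1.77
ee_pos: [0.2232, 0.6101, 0.2306]
ee_rot: [0.0, 0.971, 0.238, -0.0]
ft_force: [0.6, 0.3, 0.4]
opening: 0.0851
grip_force: 0.0
```

```bash
python3 -c "
from h import *
go([.40,.20,.231],13.6)"
```

```text
t 1.7667 pos [0.2232 0.6101 0.2306] yaw 27.57 tilt [-6.e-04 -1.e-03 -1.e+00] F [0.58 0.28 0.37]
 shift now-frame [-3.310e-02  4.454e-01 -1.000e-04]  target-frame [ 7.540e-02  4.402e-01 -4.000e-04]  turn6 [0.007 0.009 2.329]
```

>>> {"name": "step_arm", "arguments": {"commands": [[0,0,0,0,0,1.16,0.085],[0,0,0,0,0,1.16,0.085],[0.01,0.038,0,0,0,0,0.085],[0.01,0.038,0,0,0,0,0.085],[0.01,0.038,0,0,0,0,0.085],[0.01,0.038,0,0,0,0,0.085],[0.01,0.038,0,0,0,0,0.085],[0.01,0.038,0,0,0,0,0.085],[0.01,0.038,0,0,0,0,0.085],[0,0.038,0,0,0,0,0.085]]}}

```text
clock: 2.6
ee_pos: [0.3659, 0.3306, 0.2311]
ee_rot: [0.0, 0.993, 0.121, 0.0]
ft_force: [0.2, 0.2, 0.6]
opening: 0.0853
grip_force: 0.0
```

>>> {"name": "step_arm", "arguments": {"commands": [[0,0.038,0,0,0,0,0.085],[0,0.038,0,0,0,0,0.085],[0,0.038,0,0,0,0,0.085],[0,0.038,0,0,0,0,0.085],[0,0.038,0,0,0,0,0.085],[0,0.038,0,0,0,0,0.085],[0,0.038,0,0,0,0,0.085],[0,0.038,0,0,0,0,0.085],[0,0.038,0,0,0,0,0.085],[0,0.038,0,0,0,0,0.085]]}}

```text
clock: 3.43
ee_pos: [0.4563, -0.0383, 0.2311]
ee_rot: [-0.0, 0.993, 0.122, -0.0]
ft_force: [0.2, 0.5, -0.2]
opening: 0.0849
grip_force: 0.0
```

```bash
python3 -c "
from h import *
go([.466,-.318,.16],13.6)"
```

```text
t 3.4333 pos [ 0.4563 -0.0383  0.2311] yaw 13.96 tilt [-1.e-04  1.e-04 -1.e+00] F [ 0.2   0.54 -0.19]
 shift now-frame [-0.0581  0.2738  0.071 ]  target-frame [-0.0564  0.2742  0.0711]  turn6 [-0.001  0.     0.06 ]
```

>>> {"name": "step_arm", "arguments": {"commands": [[-0.007,0.034,0,0,0,0,0.085],[-0.007,0.034,0,0,0,0,0.085],[-0.007,0.034,0,0,0,0,0.085],[-0.007,0.034,0,0,0,0,0.085],[-0.007,0.034,0,0,0,0,0.085],[-0.007,0.034,0.018,0,0,0,0.085],[-0.007,0.034,0.018,0,0,0,0.085],[-0.007,0.035,0.018,0,0,0,0.085],[0,0,0.018,0,0,0.06,0.085],[0,0,0,0,0,0,0.085]]}}

```text
clock: 4.27
ee_pos: [0.4657, -0.3145, 0.1546]
ee_rot: [-0.003, 0.993, 0.117, -0.003]
ft_force: [0.2, 0.8, -1.5]
opening: 0.0846
grip_force: 0.0
```

Run:
```python
from h import *
f,K,E,r=cam("wrist"); cv2.imwrite("pics/w1.png",f[:,:,::-1]); np.savez("w1.npz",f=f,K=K,E=E)
go([.466,-.318,.016],13.6)
print(proj(K,E,[.466,-.318,.044]),proj(K,E,[.4816,-.3143,.004]), E.round(3).tolist())
```

```text
t 4.3167 pos [ 0.4666 -0.314   0.1566] yaw 13.56 tilt [-0.0042  0.0045 -1.    ] F [-0.3   0.87  0.06]
 shift now-frame [-0.0011  0.0045  0.1406]  target-frame [-0.0015  0.0038  0.1406]  turn6 [-0.051  0.029 -0.007]
[328.76916677 232.51298244] [328.45033591 199.07731813] [[0.232, 0.926, 0.296, 0.54], [-0.973, 0.223, 0.064, -0.298], [-0.007, -0.303, 0.953, 0.297], [0.0, 0.0, 0.0, 1.0]]
```

View pics/w1.png

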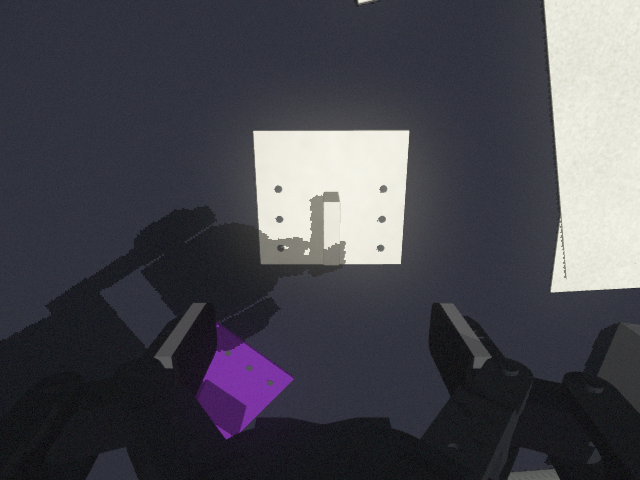

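The wrist view shows the wide plate with corners at about (253,131), (409,131), (401,264) and (261,264). The lug top is around columns 323–341 and rows 201–265. I'll compute the refined pose from these.

Run:
```python
from h import *
d=np.load("w1.npz"); K,E,f=d["K"],d["E"],d["f"]
P=np.array([ray(K,E,q,.004)[:2] for q in((253.5,130.5),(409,130.5),(401.5,264),(260.5,264))],np.float32)
r=cv2.minAreaRect(P);print(r)
for q in((323,201),(341,201),(323,265),(341,265)): print(ray(K,E,q,.044).round(4))
c=P.mean(0); far=(P[0]+P[1])/2; near=(P[3]+P[2])/2; v=far-near; yaw=np.degrees(np.arctan2(v[1],v[0])); print(c,yaw)
l=c-.016*v/np.linalg.norm(v); print(l); go([*l,.018],yaw)
```

```text
((0.48068907856941223, -0.3167799115180969), (0.10947980731725693, 0.12015864998102188), 13.595995903015137)
[ 0.4874 -0.3086  0.044 ]
[ 0.4903 -0.3208  0.044 ]
[ 0.4407 -0.3198  0.044 ]
[ 0.4438 -0.3327  0.044 ]
[ 0.48057938 -0.3166735 ] 13.731538
[ 0.4650367  -0.32047147]
t 4.3167 pos [ 0.4666 -0.314   0.1566] yaw 13.56 tilt [-0.0042  0.0045 -1.    ] F [-0.3   0.87  0.06]
 shift now-frame [-0.0026  0.0067  0.1386]  target-frame [-0.0031  0.0059  0.1386]  turn6 [-0.051  0.029 -0.029]
```

>>> {"name": "step_arm", "arguments": {"commands": [[0,0.003,0.02,0,0,0,0.085],[0,0,0.02,0,0,0,0.085],[0,0,0.02,0,0,0,0.085],[0,0,0.01,0,0,0,0.085],[0,0,0,0,0,0,0.085],[0,0,0,0,0,0,0.085],[0,0,0,0,0,0,0.085]]}}

```text
clock: 4.9
ee_pos: [0.4699, -0.3182, 0.0911]
ee_rot: [0.001, 0.993, 0.119, 0.001]
ft_force: [0.2, -0.5, -0.1]
opening: 0.0851
grip_force: 0.0
```

```bash
python3 -c "
from h import *
go([.465,-.3205,.018],13.6)"
```

```text
t 4.9 pos [ 0.4699 -0.3182  0.0911] yaw 13.66 tilt [ 0.002 -0.002 -1.   ] F [ 0.21 -0.48 -0.15]
 shift now-frame [-0.0054  0.0009  0.0731]  target-frame [-0.0053  0.0011  0.0731]  turn6 [ 0.023 -0.014  0.01 ]
```

>>> {"name": "step_arm", "arguments": {"commands": [[-0.005,0.001,0.015,0.02,-0.01,0,0.085],[0,0,0.015,0,0,0,0.085],[0,0,0.015,0,0,0,0.085],[0,0,0.015,0,0,0,0.085],[0,0,0.013,0,0,0,0.085],[0,0,0,0,0,0,0.085],[0,0,0,0,0,0,0.085],[0,0,0,0,0,0,0.085]]}}

```text
clock: 5.57
ee_pos: [0.4649, -0.3205, 0.0175]
ee_rot: [-0.0, 0.993, 0.119, -0.0]
ft_force: [-0.5, -0.4, -0.3]
opening: 0.0848
grip_force: 0.0
```

```bash
python3 -c "
from h import *
go([.465,-.3205,.018],13.6)"
```

```text
t 5.5667 pos [ 0.4649 -0.3205  0.0175] yaw 13.63 tilt [-1.e-04  3.e-04 -1.e+00] F [-0.53 -0.44 -0.28]
 shift now-frame [ 0.0001  0.     -0.0005]  target-frame [ 0.0001  0.     -0.0005]  turn6 [-0.003 -0.     0.005]
```

>>> {"name": "step_arm", "arguments": {"commands": [[0,0,0,0,0,0,0.06],[0,0,0,0,0,0,0.04],[0,0,0,0,0,0,0.025],[0,0,0,0,0,0,0.015],[0,0,0,0,0,0,0.008],[0,0,0,0,0,0,0.005],[0,0,0,0,0,0,0.005],[0,0,0,0,0,0,0.005]], "squeeze": 60}}

```text
clock: 6.23
ee_pos: [0.4643, -0.32, 0.0166]
ee_rot: [-0.001, 0.993, 0.119, -0.001]
ft_force: [0.0, 1.0, 2.5]
opening: 0.0114
grip_force: 59.4
```

>>> {"name": "step_arm", "arguments": {"commands": [[0,0,0,0,0,0,0.005],[0,0,0,0,0,0,0.005],[0,0,0,0,0,0,0.005]]}}

```text
clock: 6.48
ee_pos: [0.4643, -0.32, 0.0166]
ee_rot: [-0.001, 0.993, 0.119, -0.001]
ft_force: [-0.4, 0.1, 3.4]
opening: 0.0109
grip_force: 59.4
```

>>> {"name": "step_arm", "arguments": {"commands": [[0,0,-0.01,0,0,0,0.005],[0,0,-0.02,0,0,0,0.005],[0,0,-0.025,0,0,0,0.005],[0,0,-0.025,0,0,0,0.005],[0,0,-0.02,0,0,0.8,0.005],[0,0,-0.01,0,0,0.8,0.005],[0,0,0,0,0,0.8,0.005],[0,0,0,0,0,0.8,0.005],[0,0,0,0,0,0.6,0.005],[0,0,0,0,0,0,0.005]]}}

```text
clock: 7.32
ee_pos: [0.4639, -0.3196, 0.1261]
ee_rot: [-0.001, 0.997, -0.08, -0.001]
ft_force: [0.4, -0.3, -1.7]
opening: 0.0108
grip_force: 58.8
```

```bash
python3 -c "
from h import *
go([.5368,.0465,.125],-9.4)"
```

```text
t 7.3167 pos [ 0.4639 -0.3196  0.1261] yaw -9.23 tilt [-0.0022  0.0025 -1.    ] F [ 0.38 -0.33 -1.68]
 shift now-frame [ 0.0132 -0.373   0.0019]  target-frame [ 0.0121 -0.373   0.0011]  turn6 [-0.02   0.025  0.028]
```

>>> {"name": "step_arm", "arguments": {"commands": [[0,-0.02,0,0,0,0.03,0.005],[0,-0.035,0,0,0,0,0.005],[0,-0.04,0,0,0,0,0.005],[0,-0.04,0,0,0,0,0.005],[0,-0.04,0,0,0,0,0.005],[0,-0.04,0,0,0,0,0.005],[0,-0.04,0,0,0,0,0.005],[0.004,-0.04,0,0,0,0,0.005],[0.004,-0.035,0,0,0,0,0.005],[0.004,-0.025,0,0,0,0,0.005]]}}

```text
clock: 8.15
ee_pos: [0.5335, 0.0314, 0.1267]
ee_rot: [-0.001, 0.997, -0.08, -0.001]
ft_force: [-0.1, -1.6, -1.5]
opening: 0.0109
grip_force: 58.9
```

>>> {"name": "step_arm", "arguments": {"commands": [[0,-0.018,0,0,0,0,0.005],[0,0,0,0,0,0,0.005],[0,0,0,0,0,0,0.005],[0,0,0,0,0,0,0.005],[0,0,0,0,0,0,0.005]]}}

```text
clock: 8.57
ee_pos: [0.5365, 0.0451, 0.1267]
ee_rot: [-0.001, 0.997, -0.082, -0.001]
ft_force: [-1.1, -0.6, -2.0]
opening: 0.011
grip_force: 59.0
```

Run:
```python
from h import *
go([.5368,.0465,.058],-9.4)
for n in("scene","wrist"):
    f,K,E,r=cam(n); np.savez(n+"2.npz",f=f,K=K,E=E); cv2.imwrite(f"pics/{n}2.png",f[:,:,::-1])
```

```text
t 8.5667 pos [0.5365 0.0451 0.1267] yaw -9.4 tilt [-0.0019  0.0016 -1.    ] F [-1.05 -0.58 -2.03]
 shift now-frame [ 0.0002 -0.0013  0.0687]  target-frame [ 0.0001 -0.0014  0.0687]  turn6 [-0.012  0.021 -0.001]
```

View pics/wrist2.png

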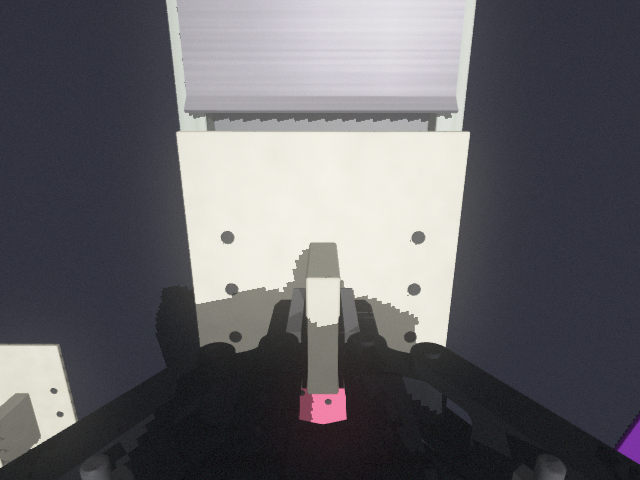

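The plate is held square. Its front edge is at row 131, columns 177–470. The leaf's near lip is at row 112, columns 184–458, parallel to the plate. The rails show at the lip's ends.

Run:
```python
from h import *
d=np.load("wrist2.npz"); f,K,E=d["f"],d["K"],d["E"]
z=.114
A,B=ray(K,E,(177,131.5),z),ray(K,E,(470,131.5),z); print("plate front",A.round(4),B.round(4),np.linalg.norm(A-B))
for zz in(.055,.057):
    a,b=ray(K,E,(184.5,111),zz),ray(K,E,(458,111),zz); print("leaf",a.round(4),b.round(4),((a+b)/2).round(4),np.linalg.norm(a-b),np.degrees(np.arctan2((b-a)[0],-(b-a)[1])))
M=(A+B)/2; print("mid",M)
yaw=np.radians(-9.4); J=np.array([.6167,.0333]); ux=np.array([np.cos(yaw),np.sin(yaw)]); uy=np.array([-ux[1],ux[0]])
print("plate front in jig",(M[:2]-J)@ux,(M[:2]-J)@uy, "edge yaw",np.degrees(np.arctan2((B-A)[0],-(B-A)[1])))
# row profiles for rail edges at row 122,60
for rr in(60,124):
  g=f[rr].astype(int); print(rr,[(c,g[c].tolist()) for c in list(range(160,222,3))+list(range(425,482,3))])
```

```text
plate front [0.6169 0.0912 0.114 ] [ 0.5975 -0.0255  0.114 ] 0.11836100051815072
leaf [0.6289 0.1065 0.055 ] [ 0.6042 -0.0416  0.055 ] [0.6166 0.0324 0.055 ] 0.1501676510616163 -9.453131343118232
leaf [0.6287 0.1058 0.057 ] [ 0.6043 -0.0409  0.057 ] [0.6165 0.0324 0.057 ] 0.1487632010251321 -9.453131343118232
mid [0.60719124 0.03285448 0.114     ]
plate front in jig -0.00930830918406596 -0.0019925655820797463 edge yaw -9.451376262272047
60 [(160, [58, 60, 71]), (163, [62, 64, 73]), (166, [60, 63, 72]), (169, [61, 65, 72]), (172, [115, 118, 119]), (175, [204, 207, 199]), (178, [203, 209, 200]), (181, [201, 206, 197]), (184, [180, 176, 184]), (187, [177, 177, 184]), (190, [183, 179, 184]), (193, [183, 180, 186]), (196, [183, 178, 186]), (199, [183, 180, 187]), (202, [186, 180, 188]), (205, [182, 177, 184]), (208, [183, 181, 188]), (211, [186, 182, 187]), (214, [187, 182, 189]), (217, [186, 183, 190]), (220, [188, 185, 193]), (425, [217, 214, 221]), (428, [217, 213, 221]), (431, [215, 211, 220]), (434, [215, 212, 221]), (437, [215, 208, 219]), (440, [210, 206, 216]), (443, [211, 208, 21
[... 505 characters left out ...]
(190, [211, 217, 209]), (193, [210, 215, 207]), (196, [206, 210, 201]), (199, [206, 213, 204]), (202, [215, 220, 212]), (205, [197, 205, 196]), (208, [112, 114, 111]), (211, [115, 117, 113]), (214, [123, 124, 124]), (217, [158, 160, 160]), (220, [157, 156, 158]), (425, [173, 172, 174]), (428, [106, 106, 107]), (431, [103, 104, 99]), (434, [103, 102, 100]), (437, [215, 221, 212]), (440, [215, 221, 213]), (443, [219, 224, 218]), (446, [219, 224, 218]), (449, [220, 223, 218]), (452, [215, 220, 212]), (455, [213, 219, 210]), (458, [218, 222, 216]), (461, [216, 221, 214]), (464, [75, 75, 80]), (467, [69, 71, 76]), (470, [70, 66, 77]), (473, [69, 70, 78]), (476, [64, 67, 73]), (479, [68, 71, 75])]
```

>>> {"name": "step_arm", "arguments": {"commands": [[-0.003,-0.001,0.01,0,0.02,0,0.005],[0,0,0.015,0,0,0,0.005],[0,0,0.015,0,0,0,0.005],[0,0,0.012,0,0,0,0.005],[0,0,0.007,0,0,0,0.005],[0,0,0.004,0,0,0,0.005],[0,0,0,0,0,0,0.005],[0,0,0,0,0,0,0.005],[0,0,0,0,0,0,0.005]]}}

```text
clock: 9.42
ee_pos: [0.5347, 0.0476, 0.0647]
ee_rot: [-0.001, 0.997, -0.082, 0.001]
ft_force: [1.0, -0.1, -2.0]
opening: 0.0107
grip_force: 58.9
```

Run:
```python
from h import *
go([.5338,.0465,.0566],-9.4); print(manip.get_obs()["moment"])
im=[]
for n in("scene","wrist"):
    f,K,E,r=cam(n); np.savez(n+"3.npz",f=f,K=K,E=E); im.append(f)
a=cv2.resize(im[0][180:340,220:400],(540,480),interpolation=cv2.INTER_CUBIC); cv2.imwrite("pics/s3.png",a[:,:,::-1])
```

```text
t 9.4167 pos [0.5347 0.0476 0.0647] yaw -9.36 tilt [ 0.0022  0.0012 -1.    ] F [ 0.96 -0.11 -2.02]
 shift now-frame [-0.0007  0.0012  0.0081]  target-frame [-0.0007  0.0012  0.0081]  turn6 [-0.015 -0.019  0.007]
[ 0.06938853  0.06919421 -0.0090437 ]
```

View pics/s3.png

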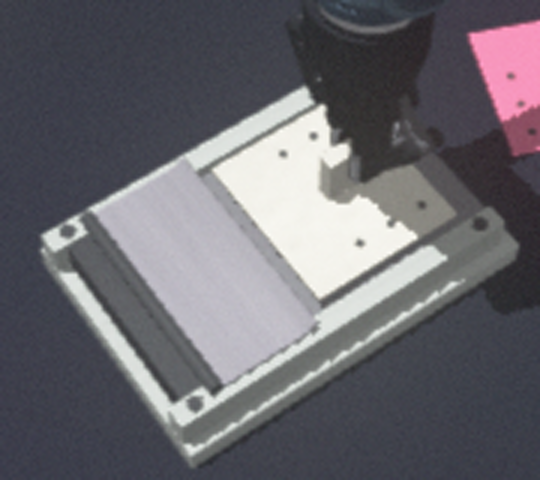

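The plate is hovering level between the rails, its front edge just short of the leaf (crop (215,168)–(320,305)). The leaf is shut. Next I lower it onto the bed.

>>> {"name": "step_arm", "arguments": {"commands": [[0,0,0.003,0,0,0,0.005],[0,0,0.002,0,0,0,0.005],[0,0,0.001,0,0,0,0.005],[0,0,0,0,0,0,0.005],[0,0,0,0,0,0,0.005]]}}

```text
clock: 9.93
ee_pos: [0.5339, 0.0477, 0.0577]
ee_rot: [-0.001, 0.997, -0.082, 0.0]
ft_force: [-0.2, 0.3, -2.2]
opening: 0.0113
grip_force: 59.0
```

>>> {"name": "step_arm", "arguments": {"commands": [[0,0,0.001,0,0,0,0.005],[0,0,0.001,0,0,0,0.005],[0,0,0,0,0,0,0.005],[0,0,0,0,0,0,0.005]]}}

```text
clock: 10.27
ee_pos: [0.5342, 0.0477, 0.0563]
ee_rot: [-0.001, 0.997, -0.082, 0.0]
ft_force: [-1.9, 0.3, 1.7]
opening: 0.0108
grip_force: 59.6
```

Run:
```python
from h import *
go([.5338,.0465,.0566],-9.4); print(manip.get_obs()["moment"])
f,K,E,r=cam("wrist"); np.savez("wrist4.npz",f=f,K=K,E=E); cv2.imwrite("pics/w4.png",f[:,:,::-1])
```

```text
t 10.2667 pos [0.5342 0.0477 0.0563] yaw -9.36 tilt [ 7.0e-04  1.4e-03 -1.0e+00] F [-1.86  0.34  1.65]
 shift now-frame [-0.0002  0.0012 -0.0003]  target-frame [-0.0002  0.0012 -0.0003]  turn6 [-0.014 -0.005  0.007]
[ 0.03777405  0.29422591 -0.02795747]
```

View pics/w4.png

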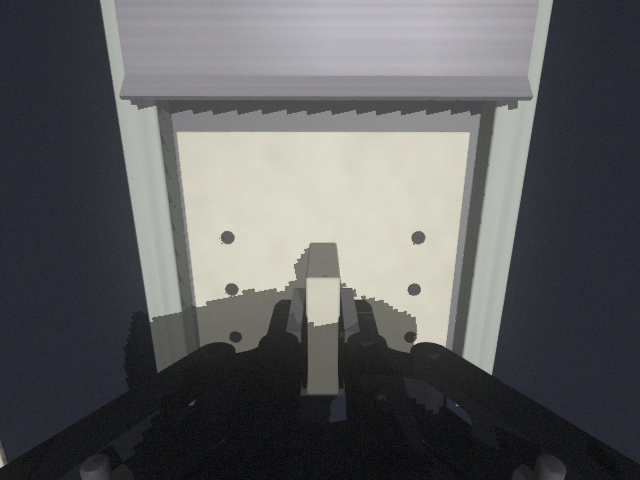

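The plate lies on the bed. Its front edge is at row 131, columns 177–469. The bed edges at that row are about 172 and 481, so it sits about 1.5 mm left. The leaf lip is at row 98, roughly 12 mm ahead. I'll centre it and slide.

>>> {"name": "step_arm", "arguments": {"commands": [[0.001,0.001,-0.0005,0,0,0,0.005],[0.003,0,0,0,0,0,0.005],[0.004,0,0,0,0,0,0.005],[0.004,0,0,0,0,0,0.005],[0.004,0,0,0,0,0,0.005],[0.004,0,0,0,0,0,0.005],[0.002,0,0,0,0,0,0.005],[0,0,0,0,0,0,0.005],[0,0,0,0,0,0,0.005]]}}

```text
clock: 11.07
ee_pos: [0.5564, 0.0429, 0.0566]
ee_rot: [-0.001, 0.997, -0.082, 0.001]
ft_force: [0.3, -0.3, 1.7]
opening: 0.0113
grip_force: 59.5
```

Run:
```python
from h import *
u=np.array([.9866,-.1633]);p=np.array([.6166,.0326])-.036*u
go([*p,.0566],-9.4); print(manip.get_obs()["moment"])
im=[]
for n in("scene","wrist"):
    f,K,E,r=cam(n); np.savez(n+"5.npz",f=f,K=K,E=E); im.append(f)
a=cv2.resize(im[0][180:340,220:400],(450,400),interpolation=cv2.INTER_CUBIC); b=cv2.resize(im[1][60:380,100:560],(575,400))[:, :340]
cv2.imwrite("pics/s5.png",np.hstack([a,b])[:,:,::-1])
```

```text
t 11.0667 pos [0.5564 0.0429 0.0566] yaw -9.36 tilt [ 0.0024  0.0011 -1.    ] F [ 0.31 -0.27  1.75]
 shift now-frame [0.0251 0.0003 0.0001]  target-frame [ 0.0251  0.0003 -0.    ]  turn6 [-0.014 -0.021  0.006]
[-0.04485184  0.02159574 -0.03411591]
```

View pics/s5.png

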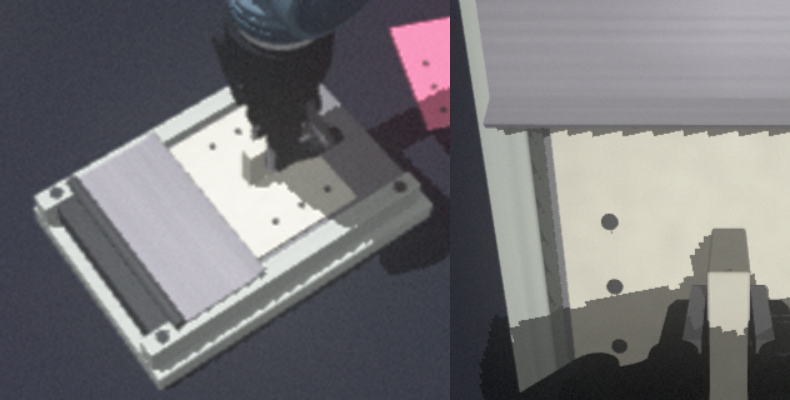

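The front end is under the leaf, which is still shut, and the forces are small. I continue.

>>> {"name": "step_arm", "arguments": {"commands": [[0.003,0,0,0,0,0,0.005],[0.004,0,0,0,0,0,0.005],[0.004,0,0,0,0,0,0.005],[0.004,0,0,0,0,0,0.005],[0.004,0,0,0,0,0,0.005],[0.002,0,0,0,0,0,0.005],[0,0,0,0,0,0,0.005],[0,0,0,0,0,0,0.005]]}}

```text
clock: 11.83
ee_pos: [0.5771, 0.0395, 0.0566]
ee_rot: [-0.001, 0.997, -0.082, 0.001]
ft_force: [0.4, -0.2, 1.6]
opening: 0.0112
grip_force: 59.6
```

>>> {"name": "step_arm", "arguments": {"commands": [[0.001,0,0,0,0,0,0.005],[0.001,0,0,0,0,0,0.005],[0,0,0,0,0,0,0.005],[0,0,0,0,0,0,0.005]]}}

```text
clock: 12.17
ee_pos: [0.578, 0.0394, 0.0562]
ee_rot: [-0.001, 0.997, -0.082, -0.0]
ft_force: [-3.3, 0.9, 3.5]
opening: 0.0109
grip_force: 59.6
```

>>> {"name": "step_arm", "arguments": {"commands": [[0.001,0,0,0,0,0,0.005],[0.001,0,0,0,0,0,0.005],[0,0,0,0,0,0,0.005],[0,0,0,0,0,0,0.005]]}}

```text
clock: 12.5
ee_pos: [0.5803, 0.0391, 0.0563]
ee_rot: [-0.001, 0.997, -0.082, 0.0]
ft_force: [-2.4, 0.0, 1.8]
opening: 0.0113
grip_force: 59.5
```

Run:
```python
from h import *
u=np.array([.9866,-.1633]);p=np.array([.6166,.0326])-.036*u
go([*p,.0566],-9.4); print(manip.get_obs()["moment"])
```

```text
t 12.5 pos [0.5803 0.0391 0.0563] yaw -9.36 tilt [ 7.0e-04  1.5e-03 -1.0e+00] F [-2.44  0.01  1.77]
 shift now-frame [ 0.0009  0.0005 -0.0003]  target-frame [ 0.0009  0.0005 -0.0003]  turn6 [-0.015 -0.004  0.007]
[0.02835753 0.45832227 0.01739773]
```

>>> {"name": "step_arm", "arguments": {"commands": [[0.001,0,0,0,0,0,0.005],[0,0,0,0,0,0,0.005],[0,0,0,0,0,0,0.005]]}}

```text
clock: 12.75
ee_pos: [0.5803, 0.0391, 0.0562]
ee_rot: [-0.001, 0.997, -0.082, -0.001]
ft_force: [-6.2, 1.2, 4.9]
opening: 0.011
grip_force: 60.1
```

>>> {"name": "step_arm", "arguments": {"commands": [[0.001,0,0,0,0,0,0.005],[0,0,0,0,0,0,0.005],[0,0,0,0,0,0,0.005]]}}

```text
clock: 13.0
ee_pos: [0.5803, 0.0391, 0.0561]
ee_rot: [-0.001, 0.997, -0.082, -0.002]
ft_force: [-11.5, 1.9, 9.0]
opening: 0.0107
grip_force: 60.5
```

Run:
```python
from h import *
u=np.array([.9866,-.1633]);p=np.array([.6166,.0326])-.036*u
go([*p,.0566],-9.4); print(manip.get_obs()["moment"])
```

```text
t 13.0 pos [0.5803 0.0391 0.0561] yaw -9.35 tilt [-0.0047  0.0021 -1.    ] F [-11.51   1.85   9.04]
 shift now-frame [ 0.0009  0.0005 -0.0005]  target-frame [ 0.0009  0.0005 -0.0005]  turn6 [-0.012  0.047  0.008]
[ 0.14016408  1.44980762 -0.08951234]
```

The plate is home: TCP x has stopped at 0.5803 while the push grew to 11.5 N. I ease the push a little and then press.

>>> {"name": "step_arm", "arguments": {"commands": [[-0.001,0,0.0005,0,0,0,0.005],[0,0,0.001,0,0,0,0.005],[0,0,0.001,0,0,0,0.005],[0,0,0.001,0,0,0,0.005],[0,0,0,0,0,0,0.005],[0,0,0,0,0,0,0.005]]}}

```text
clock: 13.5
ee_pos: [0.5803, 0.0391, 0.0533]
ee_rot: [-0.001, 0.997, -0.082, -0.001]
ft_force: [-8.4, 1.2, 8.5]
opening: 0.0111
grip_force: 60.7
```

Run:
```python
from h import *
u=np.array([.9866,-.1633]);p=np.array([.6166,.0326])-.036*u
go([*p,.0504],-9.4); print(manip.get_obs()["moment"])
im=[]
for n in("scene","wrist"):
    f,K,E,r=cam(n); np.savez(n+"6.npz",f=f,K=K,E=E); im.append(f)
a=cv2.resize(im[0][180:340,220:400],(450,400),interpolation=cv2.INTER_CUBIC); b=cv2.resize(im[1][60:380,100:560],(575,400))[:, :340]
cv2.imwrite("pics/s6.png",np.hstack([a,b])[:,:,::-1])
```

```text
t 13.5 pos [0.5803 0.0391 0.0533] yaw -9.35 tilt [-0.0022  0.0018 -1.    ] F [-8.42  1.16  8.45]
 shift now-frame [0.0009 0.0005 0.0029]  target-frame [0.0009 0.0005 0.0029]  turn6 [-0.013  0.024  0.008]
[ 0.12005991  1.29751501 -0.10217803]
```

View pics/s6.png

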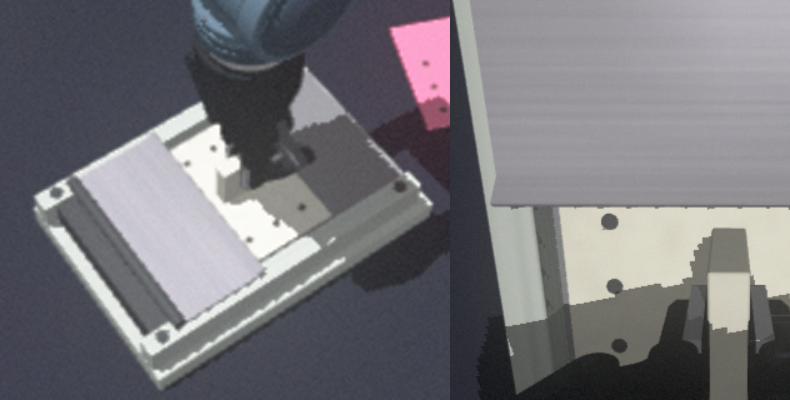

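The leaf is still shut, about 35 mm of the plate is under it, and the bed has sunk about 3 mm. I press 3 mm more.

>>> {"name": "step_arm", "arguments": {"commands": [[-0.0005,0,0.001,0,0,0,0.005],[0,0,0.001,0,0,0,0.005],[0,0,0.001,0,0,0,0.005],[0,0,0,0,0,0,0.005],[0,0,0,0,0,0,0.005],[0,0,0,0,0,0,0.005]]}}

```text
clock: 14.1
ee_pos: [0.5803, 0.0391, 0.0509]
ee_rot: [-0.001, 0.997, -0.082, -0.001]
ft_force: [-9.3, 0.8, 11.8]
opening: 0.0112
grip_force: 61.0
```

Run:
```python
from h import *
u=np.array([.9866,-.1633]);J=np.array([.6166,.0326]);p=J-.036*u
go([*p,.0504],-9.4); print(manip.get_obs()["moment"])
f,K,E,r=cam("wrist"); np.savez("wrist7.npz",f=f,K=K,E=E)
# hole columns/rows: dark blobs on plate, to check plate pitch vs fixed-in-hand
for n in("wrist2","wrist4","wrist6","wrist7"):
    d=np.load(n+".npz"); g=cv2.cvtColor(d["f"],cv2.COLOR_RGB2GRAY); o=[]
    for c in((227,238),(418,238)):
        w=g[c[1]-10:c[1]+11,c[0]-10:c[0]+11]; y,x=np.nonzero(w<120); o.append((round(c[0]-10+x.mean(),1),round(c[1]-10+y.mean(),1)))
    print(n,o)
# bed depth from bed strip? leaf edge mid
```

```text
t 14.1 pos [0.5803 0.0391 0.0509] yaw -9.36 tilt [-0.0012  0.0016 -1.    ] F [-9.31  0.75 11.83]
 shift now-frame [0.0009 0.0005 0.0005]  target-frame [0.0009 0.0005 0.0005]  turn6 [-0.013  0.014  0.007]
[ 0.10939239  1.36583028 -0.03281355]
wrist2 [(np.float64(226.8), np.float64(236.8)), (np.float64(417.7), np.float64(237.1))]
wrist4 [(np.float64(227.2), np.float64(237.1)), (np.float64(418.0), np.float64(237.2))]
wrist6 [(np.float64(227.1), np.float64(236.9)), (np.float64(418.1), np.float64(237.3))]
wrist7 [(np.float64(227.2), np.float64(236.9)), (np.float64(418.1), np.float64(237.6))]
```

Run:
```python
from h import *
f,K,E,r=cam("scene"); a=cv2.resize(f[170:340,215:405],(760,680)[::1] if 0 else (670,600),interpolation=cv2.INTER_CUBIC); cv2.imwrite("pics/s8.png",a[:,:,::-1])
o=manip.get_obs(); print(o["clock"],o["ee_pos"],o["ft_force"])
```

```text
14.2 [0.58030528 0.03908449 0.05089512] [-8.39502964  1.32294826 11.21307099]
```

View pics/s8.png

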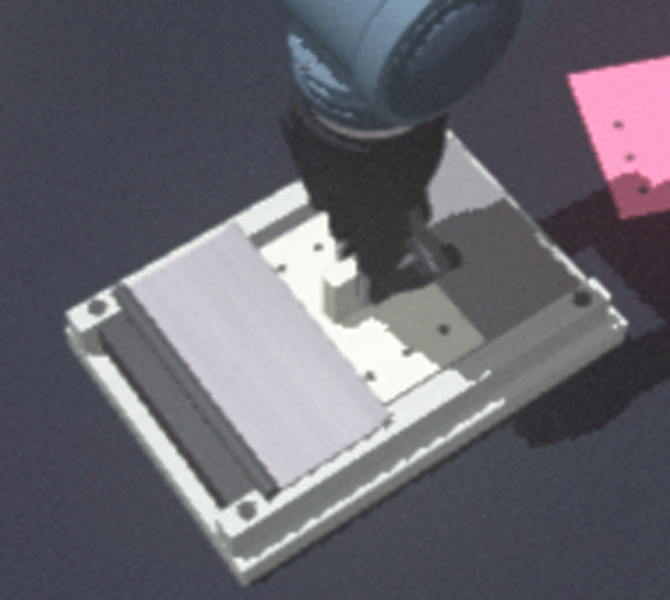

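The leaf is shut, with its lip running from (240,225) to (390,415). The plate is tucked home under it and the bed is pressed about 5.5 mm. I hand in now.

```bash
python3 -c "
from h import *
print(manip.sign_off())"
```

```text
the job is handed in; nothing more can be done
None
```

The wide plate is against the stop under the shut leaf, and the arm is still gripping its lug and pressing the bed down about 5.5 mm (judged from tool height); I handed the job in at 14.2 s, and no verdict came back.

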